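# Quick spin in the bench centrifuge

## Task

Give the tubes already in the bench centrifuge a quick spin: switch it on at the mains rocker by pressing the rocker's raised far end right down, then push the open lid fully shut, and then press the oblong short-spin key all the way in and keep it in, finishing while you still hold it down. Only push and press: nothing is lifted or picked up, the other two keys are not pressed, and the things standing around the centrifuge stay where they are.

Things in the scene. Friction and masses are not known exactly. Their poses are not given: they have to be found in the camera images.
- centrifuge: White bench microcentrifuge, fixed, 240 wide (its y), 350 deep (its x), deck under the lid at height 180. Origin: centre of its underside, on the bench; x points from its front (control panel, near the robot) to its back (hinge), y to its left, z up. Positions below in the 'centrifuge frame' are in mm in this frame
- panel_mid (a point): Middle of the grey control panel's surface, at (-121.5, 0, 162) in the centrifuge frame. The panel is 108 long, 240 wide and rises by 15 degrees from front to back. On it from left to right: round lid-release key, square start/stop key, oblong short-spin key, black mains rocker; behind them a flush display
- mains_rocker (a joint): Angle of the mains rocker, rad: 0 = off (far end, away from the robot, stands up), 0.42 = on (far end pressed right down, at its stop). It rocks about an axis along the centrifuge's y and stays where it is left; 4 to 5 N downward near its far end tips it, pressing straight down will do
- rocker_far (a point): Point on top of the far half of the mains rocker, 13 beyond its pivot, 4 short of its far end; moves with it, sinking about 5 as it is switched on. The rocker is black, 34 long (front to back), 22 wide, at y = -85 in the centrifuge frame, in a black bezel 42 x 30 that stands 4 above the panel. When off, its far end stands about 15 above the panel, when on about 8
- lid (a joint): Opening angle of the lid, rad: 0 = fully shut, grows as it opens; starts half open, at 0.55 to 0.85. It stays where it is left (stiff hinge that outweighs the lid: 2 to 6 N downward on its front part moves it)
- lid_push (a point): Point on the lid's upper (outer) face, on its middle line, 160 in front of the hinge axis and 41 behind the lid's front edge: a good place to push; moves with the lid. The lid is a white slab 197 x 222 and 24 thick; when shut its upper face is at height 206 and it covers x = -71 to 126 of the centrifuge frame
- lid_hinge (a point): Fixed point on the lid's hinge axis, middle of the lid's width, at (130, 0, 194) in the centrifuge frame. The axis is the centrifuge's y; the lid's upper face lies 12 above the axis when shut
- short_key (a joint): How far the short-spin key is pressed in, m: 0 = out, 0.005 = fully in. Moves along the panel's normal (15 degrees from vertical), sprung: about 2 N starts it, 6 N holds it fully in; springs back when let go. Pressing straight down will do
- short_key_top (a point): Centre of the top of the short-spin key; moves with it. White oblong key, 34 wide (left to right) x 16 (front to back), 12 proud of the panel when out, at y = -26 in the centrifuge frame, between the square key and the rocker
- start_key (a joint): How far the start/stop key is pressed in, m: 0 = out, 0.005 = fully in; sprung like the short-spin key. Not to be pressed
- start_key_top (a point): Centre of the top of the start/stop key: white, 26 x 26 square, 12 proud, at y = 28 in the centrifuge frame, 54 to the left of the short-spin key
- open_key (a joint): How far the lid-release key is pressed in, m: 0 = out, 0.005 = fully in; sprung likewise. Not to be pressed
- open_key_top (a point): Centre of the top of the lid-release key: white, round, 17 across, 12 proud, at y = 80 in the centrifuge frame, the leftmost key
- tube_rack: Loose blue microtube rack, 70 x 110, 42 high with its tubes, standing beside the centrifuge. Origin at the centre of its underside
- sample_bottle: Loose capped clear sample bottle, 56 across, 105 high, standing beside the centrifuge. Origin at the centre of its underside
- tray_stack: Loose stack of three grey well trays with yellow and white wells, 130 x 210, 44 high, lying beside the centrifuge. Origin at the centre of its underside
- marker: Loose marker pen with a blue cap, 133 long, 16 thick, lying on the bench beside the centrifuge. Origin under its middle, on the bench

How it is judged:
By the outcome, as a careful person would: the job done as asked, in the order asked, and still so for the second after the job is handed in, while the arm keeps its last pose, push and grip.
It also fails if it takes over 45 s, if anything falls off the work surface, if the arm or the gripper's body presses on something with over 40 N, if the wrist force passes 120 N, or if a joint passes its speed limit or range.

## Robot

A 7-joint arm with a two-finger parallel gripper is mounted at the origin on the work surface. World frame = base frame: x ahead of the robot, y to its left, z up, the work surface at z = 0. Lengths are in mm, angles in rad, forces in N, time in s.
With the tool pointing down it reaches from about 400 to 850 mm from the base axis. Payload 10.4 kg.
Tool frame: the origin (TCP) lies midway between the tips of the shut fingers; the grasp point (between the pads) lies 19 mm behind it; z points along the fingers, y is the direction in which the jaws open and shut (so a half turn about z gives the same grasp; the last joint's range is limited). The gripper opens to 87 mm and grips with 3 to 60 N. Pads are 19 mm wide; open, the fingers measure 117 mm over their backs; the gripper's body (75 mm by 190 mm) begins 51 mm behind the grasp point.
Start: joints at [1.098, 0.332, -0.065, 1.46, 0.022, 1.35, -0.088], TCP at [271.766, -562.848, 193.776] pointing down, gripper open.
Joint ranges: [-2.6, 2.6], [-0.5, 2.12], [-1.47, 1.34], [0.16, 2.42], [-1.27, 4.41], [0.06, 2.06], [-2.6, 2.6]. Speed limits (rad/s): [2.22, 2.22, 2.79, 2.79, 3.14, 3.14, 3.14].

## Interface

Orientations are given as a 3x3 rotation matrix whose columns are the frame's x, y, z axes.
In Python, from station import r, vision gives the robot as it stands.
- The arm moves only by the shell command python3 -m creep 'ROWS' [OPENING] [FORCE]. ROWS is a JSON object of lists of equal length, an entry for each row: "offset": the shift along the tool's x, y, z normalised to -1 to 1, where 1 is 0.25 m, a list of three; "rot": the turn, a rotation vector about the tool's x, y, z normalised to -1 to 1, where 1 is 180 degrees, a list of three. In form: {"offset": [[tx, ty, tz], ...], "rot": [[wx, wy, wz], ...]}. A call has 1 to 10 rows; each row shifts and turns the commanded pose from where the row before left it, along the tool's axes as they then stand; what a row does not reach is not made up. A row lasts 1/12 s, in which the tool goes at most 41.7 mm and 7.16 degrees, less where a joint would pass 70% of its speed; a pose out of reach is approached as far as the arm can. A call with a number of a shift or a turn outside -1 to 1 is refused whole. A call with a gripper value outside its range is refused whole. OPENING is the opening, from 0 (shut) to 1 (fully open), set as the call begins (- or left out, the last holds). The fingers move at their own pace and stop on an object; FORCE is the grip in N (left out, the last holds). Time passes only in rows, so rows that do not move let the fingers close. It gives the time, the measured TCP pose, the force and the opening at its end, in the units of the state.
- r.observe(): the state, without advancing time (a new reading comes with each control period).
- vision.capture(name): name is "scene" or "top"; returns (picture, depth): 480x640x3 uint8, red, green, blue; 480x640 float32, mm along the optical axis (not along the pixel's ray), 0 where there is no reading.
- vision.camera_info(name): a dict with "camera_matrix" (3x3 intrinsics, pixels), "T" (4x4, takes a point from camera to world coordinates). Camera axes: x right, y up, looking along -z (the intrinsics and any distortion apply to the point x, -y, -z); pixel columns grow to the right and rows downward; lengths in mm; the calibration is good to about 2 mm. A picture is of the moment at which its call begins. camera_info takes no time and is no camera call.
- r.job_done(): hands the job in, once; it reports no verdict.
The state is a dict: "time_s": time; "qpos": joint angles; "joint_vel": joint speeds; "joint_torque": joint torques, N m; "eef_pos": TCP position; "orientation": TCP orientation; "contact_force": force on the tool from outside, world axes, zero at the start; "wrist_torque": the same for the moment, N m; "opening": finger opening in mm.
Only numpy, scipy, OpenCV 4.12 (cv2) and the standard library are available. Lean on these libraries where they do the work, as an engineer would, in place of code of your own. Each camera call takes 0.05 s, during which the arm holds its last target.

## Working session

There is one attempt and no reset: what is moved stays moved. The work goes in short steps, Python scripts to look and compute and a shell command to move; the robot and the scene stay as the last step left them, time stands still between calls to the robot, and variables do not carry over. Pictures are saved under pics/ and viewed, and the job is handed in when it is done.

```bash
mkdir -p pics; ls; python3 - <<'E'
from station import r, vision
import cv2,numpy as np
o=r.observe(); print(o)
for n in ("scene","top"):
    p,d=vision.capture(n); i=vision.camera_info(n); print(n,i)
    cv2.imwrite(f"pics/{n}0.png",p[:,:,::-1]); np.save(f"pics/{n}0d.npy",d); np.save(f"pics/{n}0p.npy",p)
E
```

```text
pics
{'time_s': 0.0, 'qpos': array([ 1.09840799,  0.33286839, -0.06474035,  1.46097466,  0.02163489,
        1.34988499, -0.08849685]), 'joint_vel': array([ 0.00239935, -0.00083982, -0.00016448,  0.00061612,  0.000864  ,
       -0.00052398,  0.00057818]), 'joint_torque': array([ 9.83225182e-04, -6.23259401e+01,  2.49694765e-02, -3.89905894e+01,
       -6.15374465e-02,  3.96257162e-02,  1.20855843e-04]), 'eef_pos': array([ 271.54617668, -562.43976536,  192.94033374]), 'orientation': array([[ 9.00508393e-01,  4.34838060e-01, -7.03823544e-04],
       [ 4.34838620e-01, -9.00507524e-01,  1.25430763e-03],
       [-8.83777011e-05, -1.43556421e-03, -9.99998966e-01]]), 'contact_force': array([-1.13968875, -0.59915573,  0.31264732]), 'wrist_torque': array([-0.03144007,  0.05881896, -0.04741179]), 'opening': 86.88548350589721}
scene {'camera_matrix': array([[462.10313978,   0.        , 321.36352098],
       [  0.        , 462.10313978, 246.78851368],
       [  0.        ,   0.        ,   1.        ]]), 'T': array([[ 8.78710215e-01, -3.35863736e-01,  3.39210714e-01,
         8.71657855e+02],
       [ 4.77325148e-01,  6.26239294e-01, -6.16429274e-01,
        -4.74541860e+02],
       [-5.39083883e-03,  7.03576504e-01,  7.10599073e-01,
         7.50675502e+02],
       [ 0.00000000e+00,  0.00000000e+00,  0.00000000e+00,
         1.00000000e+00]])}
top {'camera_matrix': array([[568.14533688,   0.        , 323.29420244],
       [  0.        , 568.14533688, 246.40575499],
       [  0.        ,   0.        ,   1.        ]]), 'T': array([[ 2.73961643e-02,  9.92726195e-01, -1.17235454e-01,
         4.83491557e+02],
       [-9.99613328e-01,  2.66485023e-02, -7.94047024e-03,
         3.90652987e+01],
       [-4.75856355e-03,  1.17407660e-01,  9.93072403e-01,
         1.11489340e+03],
       [ 0.00000000e+00,  0.00000000e+00,  0.00000000e+00,
         1.00000000e+00]])}
```

View pics/scene0.png

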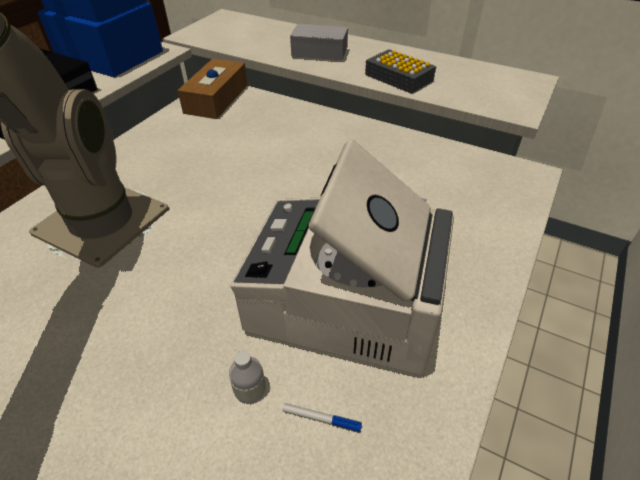

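View pics/top0.png

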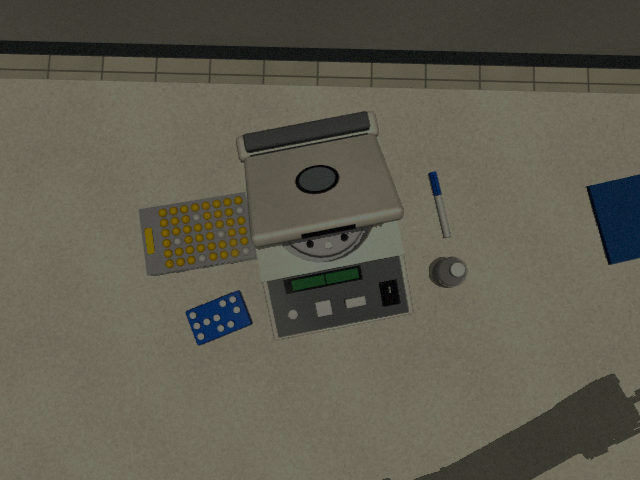

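```bash
cat > h.py <<'E'
import numpy as np,cv2
from station import r, vision
I={n:vision.camera_info(n) for n in("scene","top")}
def ray(n,u,v):
    K=I[n]["camera_matrix"];T=I[n]["T"]
    d=np.array([(u-K[0,2])/K[0,0],-(v-K[1,2])/K[1,1],-1.]); return T[:3,3],T[:3,:3]@d
def dep(n,u,v,z): c,d=ray(n,u,v); return c+d*z
def plane(n,u,v,z): c,d=ray(n,u,v); return c+d*(z-c[2])/d[2]
def proj(n,p):
    T=I[n]["T"];K=I[n]["camera_matrix"];q=T[:3,:3].T@(np.asarray(p,float)-T[:3,3])
    return K[0,0]*q[0]/-q[2]+K[0,2],K[1,1]*-q[1]/-q[2]+K[1,2]
def tri(u1,u2):
    c1,d1=ray("scene",*u1);c2,d2=ray("top",*u2)
    s=np.linalg.lstsq(np.c_[d1,-d2],c2-c1,rcond=None)[0]
    a=c1+d1*s[0];b=c2+d2*s[1];return (a+b)/2,np.linalg.norm(a-b)
def snap(tag):
    for n in("scene","top"):
        p,d=vision.capture(n); cv2.imwrite(f"pics/{n}{tag}.png",p[:,:,::-1]); np.save(f"pics/{n}{tag}d.npy",d); np.save(f"pics/{n}{tag}p.npy",p)
E
python3 - <<'E'
from h import *
C={}
for n,(x0,y0,x1,y1) in {"top":(272,285,375,325),"scene":(250,198,300,262)}.items():
    p=np.load(f"pics/{n}0p.npy");d=np.load(f"pics/{n}0d.npy")
    g=cv2.cvtColor(p,cv2.COLOR_RGB2GRAY)
    m=np.zeros_like(g); m[y0:y1,x0:x1]=(g[y0:y1,x0:x1]>130)
    N,L,S,ce=cv2.connectedComponentsWithStats(m)
    for k in range(1,N):
        if S[k,4]>25:
            z=np.median(d[L==k]); print(n,S[k],ce[k].round(1),dep(n,*ce[k],z).round(1))
    K=4
    a=cv2.resize(p[y0-20:y1+20,x0-20:x1+50,::-1],None,fx=K,fy=K,interpolation=2);cv2.imwrite(f"pics/{n}crop0.png",a); print(a.shape)
E
```

```text
(320, 692, 3)
scene [250 198  50  53 850] [261.1 214.4] [331.6 202.3   3.1]
scene [284 204   7   5  29] [287.  205.9] [484.   93.6 172.2]
scene [271 219  15   9 107] [278.2 223. ] [495.4  43.8 172.4]
scene [262 237  13  13 100] [267.8 243.1] [507.   -9.1 171.8]
scene [294 249   6  13  42] [297.5 256.9] [575.9 -21.5 181.9]
(416, 480, 3)
```

View pics/topcrop0.png

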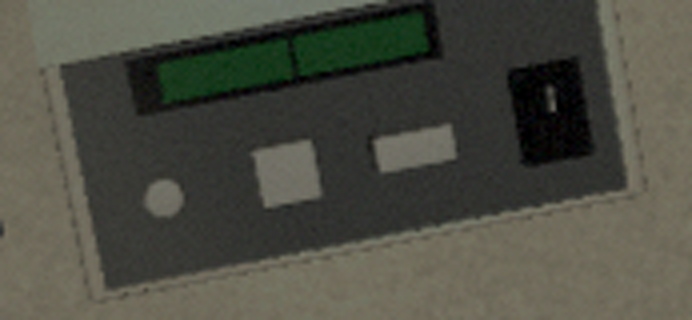

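View pics/scenecrop0.png

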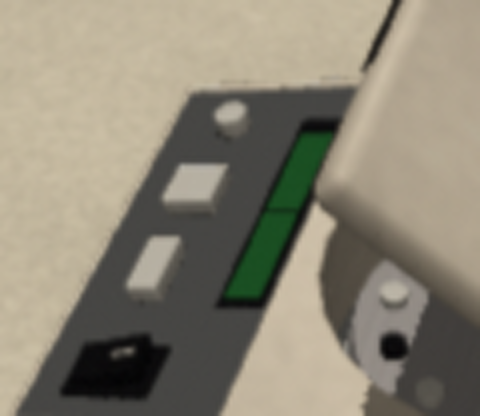

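```bash
python3 - <<'E'
from h import *
n="top";x0,y0,x1,y1=275,285,375,325
p=np.load(f"pics/{n}0p.npy");d=np.load(f"pics/{n}0d.npy")
g=cv2.cvtColor(p,cv2.COLOR_RGB2GRAY)
print(g[314,280:305],g[302,340:372])
m=np.zeros_like(g); m[y0:y1,x0:x1]=(g[y0:y1,x0:x1]>105)
N,L,S,ce=cv2.connectedComponentsWithStats(m)
for k in range(1,N):
    if S[k,4]>25: print(S[k],ce[k].round(1),dep(n,*ce[k],np.median(d[L==k])).round(1),plane(n,*ce[k],172).round(1))
E
```

```text
[ 57  57  58  56  59  55  58  59  89 110 106 109 111 108 109 109 107  92
  48  51  54  53  50  53  49] [ 47  52  53  46  29  58 107 111 115 113 112 112 110 111 111 111 113 110
 111 111 114 109 110 109 109  94  43  49  50  51  52  52]
[346 297  19  10 137] [355.3 301.7] [504.3  -8.9 170.4] [504.3  -8.8 172. ]
[316 301  15  15 178] [323.3 308.1] [492.4  43.7 170.3] [492.4  43.7 172. ]
[289 310   8   8  44] [292.4 313.6] [481.9  94.5 170.8] [481.9  94.4 172. ]
[348 319  27   6  30] [361.  321.8] [471.3 -20.4 147.7] [471.6 -18.9 172. ]
```

```bash
python3 - <<'E'
from h import *
o=np.array
ks={80:o([481.9,94.5]),28:o([492.4,43.7]),-26:o([504.3,-8.9])}
ks2={80:o([484,93.6]),28:o([495.4,43.8]),-26:o([507.,-9.1])}
for k in(ks,ks2):
    v=k[80]-k[-26];print(np.degrees(np.arctan2(-v[0],v[1])),np.hypot(*v))
for a,b in(((355.3,301.7),(267.8,243.1)),((323.3,308.1),(278.2,223.)),((292.4,313.6),(287,205.9))): print("tri",tri(b,a))
# rocker/bezel black
for n,(x0,y0,x1,y1) in {"top":(374,275,403,310),"scene":(243,255,275,282)}.items():
    p=np.load(f"pics/{n}0p.npy");d=np.load(f"pics/{n}0d.npy")
    g=cv2.cvtColor(p,cv2.COLOR_RGB2GRAY)
    m=np.zeros_like(g); m[y0:y1,x0:x1]=(g[y0:y1,x0:x1]<35)
    N,L,S,ce=cv2.connectedComponentsWithStats(m);k=1+S[1:,4].argmax()
    c=cv2.findContours((L==k).astype(np.uint8),0,2)[0][0];R=cv2.minAreaRect(c);print(n,S[k],R)
    for q in cv2.boxPoints(R): print(q,plane(n,*q,162).round(1))
    print("ctr",plane(n,*R[0],164).round(1))
    # depth points in rocker area
    v,u=np.where(L==k); P=o([dep(n,a,b,d[b,a]) for a,b in zip(u,v)]); print("z pct",np.percentile(P[:,2],[1,25,50,75,90,99]).round(1)); print("top3",P[P[:,2].argsort()[-8:]].round(1))
E
```

```text
12.223358425843697 105.79848770185707
12.623286905411403 105.24395469574486
tri (array([505.05365882,  -8.31809708, 169.91583063]), np.float64(1.808024950740167))
tri (array([493.31974669,  44.51163168, 170.83692001]), np.float64(2.416294766735608))
tri (array([482.38335591,  94.87676015, 170.52707182]), np.float64(1.117456085090939))
top [379 279  22  28 447] ((389.28375244140625, 292.70269775390625), (25.153045654296875, 18.41268539428711), 80.53767395019531)
[378.1351  281.81082] [538.7 -46.8 162. ]
[396.29727 278.78378] [544.6 -77.2 162. ]
[400.4324  303.59457] [503.4 -84.6 162. ]
[382.27023 306.6216 ] [497.6 -54.4 162. ]
ctr [521.  -65.5 164. ]
z pct [155.3 163.2 166.6 170.8 175.  179.6]
top3 [[ 526.4  -61.8  177.9]
 [ 534.9  -73.1  178.8]
 [ 529.4  -53.4  179.3]
 [ 531.3  -64.8  179.8]
 [ 534.8  -71.3  180. ]
 [ 533.2  -72.9  180.9]
 [ 531.1  -56.5  181. ]
 [ 483.5   39.1 1114.9]]
scene [245 262  27  16 289] ((258.0, 269.5), (15.0, 26.0), 90.0)
[245. 262.] [491.4 -59.3 162. ]
[271. 262.] [531.3 -37.9 162. ]
[271. 277.] [550.1 -66.9 162. ]
[245. 277.] [511.4 -87.7 162. ]
ctr [522.4 -64.6 164. ]
z pct [158.9 165.9 168.3 171.8 176.7 180.1]
top3 [[ 532.1  -55.3  178.9]
 [ 537.8  -72.9  179. ]
 [ 533.7  -54.6  179.1]
 [ 536.7  -59.   179.9]
 [ 535.9  -69.8  180. ]
 [ 534.3  -58.3  180.4]
 [ 538.   -72.7  181.4]
 [ 871.7 -474.5  750.7]]
```

```bash
python3 - <<'E'
from h import *
o=np.array
th=np.radians(12.35);X=o([np.cos(th),np.sin(th)]);Y=o([-np.sin(th),np.cos(th)])
f=plane("top",343.2,324.5,148);print("front mid",f)
b=o([521.3,-65.3]);
key=o([505,-8.6]); 
print("x from front:",(key-f[:2])@X,(b-f[:2])@X, "y key",(key-f[:2])@Y)
O=f[:2]+173.7*X; print("O via front",O)
Oy=key+26*Y; print("lateral chk",(Oy-O)@Y)
d=np.load("pics/top0d.npy");p=np.load("pics/top0p.npy")
P=o([dep("top",u,v,d[v,u]) for v in range(170,235,2) for u in range(262,390,4) if d[v,u]>0])
# plane fit
c=np.median(P,0);A=np.c_[P[:,:2],np.ones(len(P))];k=np.ones(len(P),bool)
for _ in range(5):
    s=np.linalg.lstsq(A[k],P[k,2],rcond=None)[0];e=np.abs(P[:,2]-A@s);k=e<6
print("plane",s,k.mean(),e[k].std());gx=s[:2]@X;gy=s[:2]@Y;print("angle",np.arctan(-gx),gy)
t=np.arctan(-gx)
# along centre line: world->local
L=P.copy();lx=(P[:,:2]-O)@X;print("z at local x=0:",s@o([*O,1]),"pred",194+ (130+12*np.sin(t))*np.tan(t)+12*np.cos(t))
ee=[]
for u in range(270,395,8):
    for v in range(205,262):
        if d[v,u]>0:
            q=dep("top",u,v,d[v,u]); 
            if abs(q[2]-s@o([q[0],q[1],1]))<8: last=((q[:2]-O)@X,(q[:2]-O)@Y,q[2])
    ee.append(last)
print(o(ee).round(0))
E
```

```text
front mid [466.00052866   9.61395269 148.        ]
x from front: 34.20134248834516 37.99698645760816 y key -26.133790564162087
O via front [635.68098879  46.76541905]
lateral chk -0.1337905641620968
plane [-7.08197797e-01 -1.54052706e-01  7.60696148e+02] 0.875829383886256 1.10707645007373
angle 0.6271501069626743 0.0009836077592188124
z at local x=0: 303.3039321611833 pred 303.0388951369628
[[-31.  83. 320.]
 [-34.  72. 321.]
 [-32.  60. 321.]
 [-32.  49. 320.]
 [-30.  37. 320.]
 [-32.  26. 321.]
 [-31.  14. 319.]
 [-31.   2. 320.]
 [-32.  -9. 320.]
 [-32. -21. 319.]
 [-31. -32. 319.]
 [-31. -44. 320.]
 [-32. -55. 320.]
 [-31. -67. 319.]
 [-33. -78. 319.]
 [-32. -90. 321.]]
```

```bash
python3 -m creep '{"offset":[[0,0,-0.12],[0,0,-0.12],[0.09,-0.108,0],[0.09,-0.108,0],[0.09,-0.108,0],[0.09,-0.108,0],[0.09,-0.108,0],[0.09,-0.108,0],[0.09,-0.108,0],[0.09,-0.108,0]],"rot":[[0,0,0.0373],[0,0,0.0373],[0,0,0],[0,0,0],[0,0,0],[0,0,0],[0,0,0],[0,0,0],[0,0,0],[0,0,0]]}' 0 20
```

```text
time_s: 0.93
eef_pos: [401.7, -311.6, 253.5]
orientation: [[0.977, 0.214, -0.0], [0.214, -0.977, 0.0], [-0.0, -0.0, -1.0]]
contact_force: [1.2, 0.6, -0.6]
opening: 28.6
```

```bash
cat >> h.py <<'E'
O=np.array([635.7,46.8]);_t=np.radians(12.35);X=np.array([np.cos(_t),np.sin(_t)]);Y=np.array([-np.sin(_t),np.cos(_t)])
def loc(p): q=np.asarray(p)[:2]-O; return np.array([q@X,q@Y,p[2]])
def W(x,y,z): return np.array([*(O+x*X+y*Y),z])
def off(target):
    s=r.observe();print("loc",loc(s["eef_pos"]).round(1),"F",s["contact_force"].round(1),"offset total",(s["orientation"].T@(target-s["eef_pos"])/250).round(3))
E
python3 -m creep '{"offset":[[0.09,-0.108,0],[0.09,-0.108,0],[0.09,-0.108,0],[0.09,-0.108,0],[0.09,-0.108,0],[0.09,-0.108,0],[0.06,-0.08,0],[0,0,0]],"rot":[[0,0,0],[0,0,0],[0,0,0],[0,0,0],[0,0,0],[0,0,0],[0,0,0],[0,0,0]]}'; python3 -c "
from h import *
print(loc([532.5,-63,0]));off(W(-123.5,-84.5,190))"
```

```text
time_s: 1.6
eef_pos: [510.6, -97.2, 253.5]
orientation: [[0.975, 0.222, 0.0], [0.222, -0.975, 0.002], [0.001, -0.002, -1.0]]
contact_force: [-0.4, -0.0, -0.1]
opening: 0.7
[-124.2962262   -85.18643174    0.        ]
loc [-153.1 -113.9  253.5] F [-0.4 -0.  -0.1] offset total [ 0.119 -0.116  0.254]
```

```bash
python3 -m creep '{"offset":[[0.06,-0.058,0],[0.059,-0.058,0],[0,0,0.08],[0,0,0.08],[0,0,0.04],[0,0,0],[0,0,0]],"rot":[[0,0,0],[0,0,0],[0,0,0],[0,0,0],[0,0,0],[0,0,0],[0,0,0]]}'; python3 -c "
from h import *
off(W(-123.5,-84.5,180));snap(1)
p=np.load('pics/top1p.npy');cv2.imwrite('pics/t1c.png',cv2.resize(p[230:340,260:440,::-1],None,fx=4,fy=4))
p=np.load('pics/scene1p.npy');cv2.imwrite('pics/s1c.png',cv2.resize(p[150:300,200:360,::-1],None,fx=4,fy=4))"
```

```text
time_s: 2.18
eef_pos: [531.6, -69.3, 203.8]
orientation: [[0.977, 0.213, -0.001], [0.213, -0.977, 0.0], [-0.001, -0.0, -1.0]]
contact_force: [0.2, 0.4, 0.1]
opening: 0.5
loc [-126.5  -91.1  203.8] F [0.2 0.4 0.1] offset total [ 0.012 -0.026  0.095]
```

View pics/s1c.png

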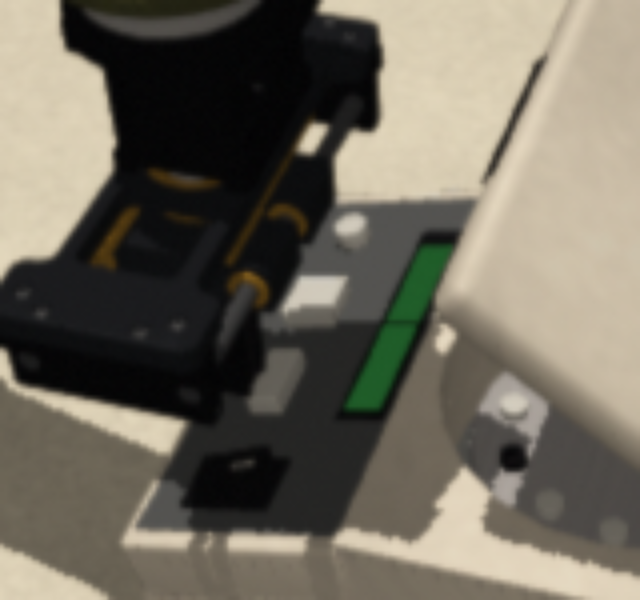

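View pics/t1c.png

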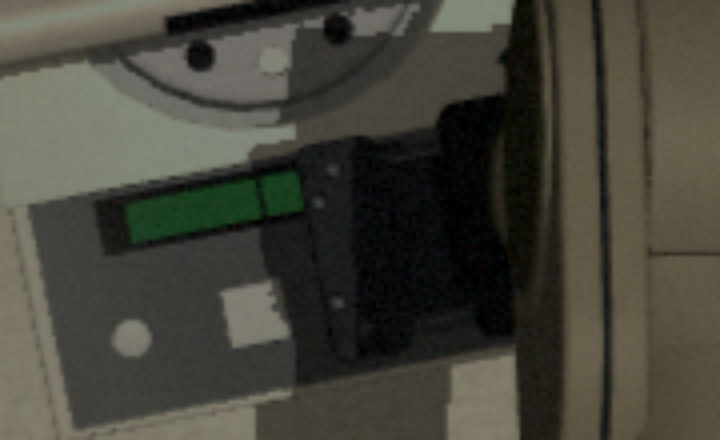

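```bash
python3 -c "
from h import *
s=r.observe();t=s['eef_pos'];print(proj('scene',t),proj('scene',t+[0,0,19]),proj('scene',t+[0,0,70]),proj('scene',W(-123.5,-85,178)))
p=np.load('pics/scene1p.npy').copy();
for h in(0,19,70):
  u,v=proj('scene',t+[0,0,h]);cv2.circle(p,(int(u),int(v)),2,(255,0,0),-1)
cv2.imwrite('pics/s1d.png',cv2.resize(p[150:300,170:330,::-1],None,fx=4,fy=4))"
```

```text
(np.float64(258.93090410609767), np.float64(256.71130576640195)) (np.float64(257.72664823323845), np.float64(248.53636951723365)) (np.float64(254.26545897149398), np.float64(225.0405309676681)) (np.float64(263.16983078213855), np.float64(265.44421075073706))
```

View pics/s1d.png

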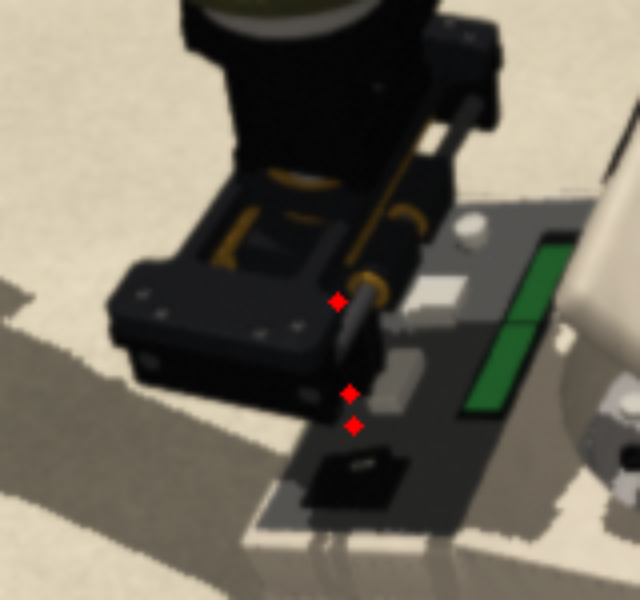

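```bash
python3 -c "
from h import *
s=r.observe();print(s['eef_pos'],s['opening'],s['time_s'],s['joint_vel'])
for q in((-126,-186,274),(-126,-150,274),(-88,-186,274),(-126,-91,274)):print(q,proj('scene',W(*q)),proj('top',W(*q)))
d=np.load('pics/scene1d.npy')
for u,v in((226,235),(205,218),(248,228),(252,248),(260,240),(262,235)):print(u,v,loc(dep('scene',u,v,d[v,u])).round())
"
```

```text
[532.37547392 -69.18538979 204.93964997] 0.28095413405648145 2.2833 [-0.00153465 -0.00429366 -0.00124995 -0.0051245   0.00071758 -0.00296073
 -0.00114213]
(-126, -186, 274) (np.float64(228.3984192959659), np.float64(270.13780367693084)) (np.float64(462.8556670915973), np.float64(270.49129630052596))
(-126, -150, 274) (np.float64(238.77156164825587), np.float64(252.15912521822517)) (np.float64(439.06640870991316), np.float64(275.0402711683789))
(-88, -186, 274) (np.float64(253.96157798251272), np.float64(275.81054364803975)) (np.float64(457.35377610208707), np.float64(245.47148250744195))
(-126, -91, 274) (np.float64(254.2238539887811), np.float64(225.3772893959401)) (np.float64(400.0020880154008), np.float64(282.51013888001387))
226 235 [-119. -185.  342.]
205 218 [-156. -167.  347.]
248 228 [ -95. -168.  345.]
252 248 [ -89. -176.  318.]
260 240 [-116.  -99.  253.]
262 235 [-115.  -91.  256.]
```

```bash
python3 -c "
from h import *
d=np.load('pics/scene1d.npy')
for u in(255,259,262):
  for v in range(236,264,3):print(u,v,loc(dep('scene',u,v,d[v,u])).round(),end=' ')
  print()
"
```

```text
255 236 [ -93. -156.  321.] 255 239 [ -92. -159.  318.] 255 242 [-125.  -98.  246.] 255 245 [-125.  -99.  240.] 255 248 [ -88. -170.  313.] 255 251 [ -89. -171.  307.] 255 254 [-157.  -45.  156.] 255 257 [-154.  -52.  156.] 255 260 [-150.  -61.  158.] 255 263 [-143.  -75.  168.] 
259 236 [-116. -101.  263.] 259 239 [-117.  -99.  255.] 259 242 [-118.  -98.  247.] 259 245 [-118. -100.  243.] 259 248 [-156.  -28.  155.] 259 251 [-153.  -36.  157.] 259 254 [-149.  -45.  158.] 259 257 [-147.  -51.  157.] 259 260 [-143.  -60.  160.] 259 263 [-134.  -78.  174.] 
262 236 [-116.  -89.  252.] 262 239 [-116.  -91.  247.] 262 242 [-115.  -95.  246.] 262 245 [-115.  -97.  240.] 262 248 [-115.  -97.  234.] 262 251 [-144.  -42.  164.] 262 254 [-144.  -43.  158.] 262 257 [-140.  -52.  161.] 262 260 [-136.  -62.  164.] 262 263 [-128.  -79.  176.]
```

```bash
python3 -c "
from h import *
snap(2)
print(r.observe()['eef_pos'])
d=np.load('pics/scene2d.npy')
for u in(255,259,262):
  for v in range(236,264,3):print(u,v,loc(dep('scene',u,v,d[v,u])).round(),end=' ')
  print()
p=np.load('pics/scene2p.npy');cv2.imwrite('pics/s2c.png',cv2.resize(p[200:290,200:310,::-1],None,fx=7,fy=6,interpolation=2))
"
```

```text
[532.44269027 -69.02281769 204.91343712]
255 236 [ -94. -155.  319.] 255 239 [ -92. -160.  319.] 255 242 [-125.  -98.  245.] 255 245 [ -88. -170.  318.] 255 248 [ -88. -172.  314.] 255 251 [ -88. -172.  309.] 255 254 [-158.  -43.  154.] 255 257 [-155.  -51.  155.] 255 260 [-151.  -60.  157.] 255 263 [-143.  -77.  170.] 
259 236 [-115. -102.  264.] 259 239 [-117. -100.  256.] 259 242 [-118.  -99.  248.] 259 245 [ 119. -560.  751.] 259 248 [-155.  -30.  158.] 259 251 [-153.  -36.  156.] 259 254 [-149.  -45.  159.] 259 257 [-146.  -53.  160.] 259 260 [-144.  -58.  158.] 259 263 [-136.  -75.  170.] 
262 236 [-115.  -92.  255.] 262 239 [-114.  -96.  253.] 262 242 [-113.  -99.  250.] 262 245 [-113. -100.  244.] 262 248 [-114. -100.  237.] 262 251 [-144.  -42.  165.] 262 254 [-144.  -44.  159.] 262 257 [-141.  -51.  159.] 262 260 [-137.  -59.  161.] 262 263 [-128.  -79.  176.]
```

View pics/s2c.png

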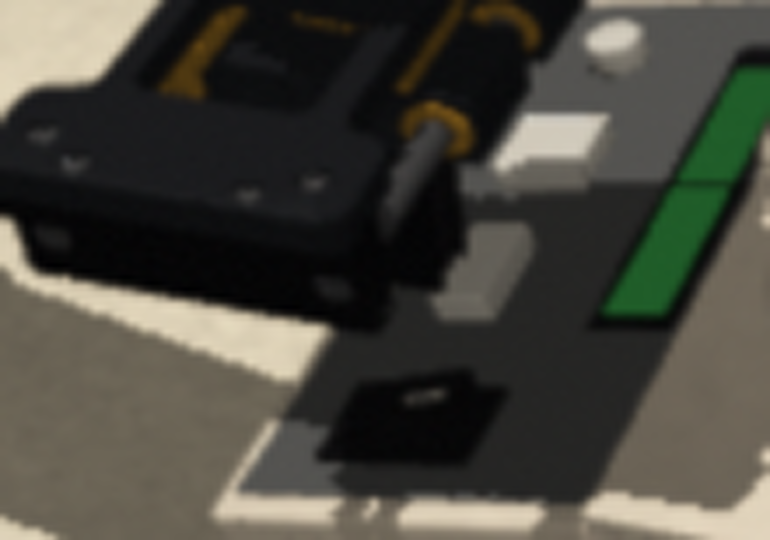

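```bash
python3 -c "
from h import *
d=np.load('pics/top2d.npy')
P=[];
for v in range(255,330):
  for u in range(325,365):
    if d[v,u]>0:
      q=loc(dep('top',u,v,d[v,u]))
      if q[2]>290: P.append(q)
P=np.array(P);print(np.percentile(P,[1,10,50,90,99],axis=0).round())
d=np.load('pics/scene2d.npy');P=[]
for v in range(210,270):
  for u in range(190,275):
    if d[v,u]>0:
      q=loc(dep('scene',u,v,d[v,u]))
      if 190<q[2]<300 and q[1]>-140 and q[1]<-60: P.append(q)
P=np.array(P);print(len(P),np.percentile(P,[1,10,50,90,99],axis=0).round())
"
```

```text
[[-163.  -36.  320.]
 [-155.  -29.  344.]
 [-124.  -13.  346.]
 [ -98.    0.  348.]
 [ -91.    4.  349.]]
167 [[-125. -102.  236.]
 [-122. -100.  239.]
 [-115.  -98.  251.]
 [-114.  -84.  266.]
 [-113.  -80.  272.]]
```

```bash
python3 -m creep '{"offset":[[0.01,-0.024,0],[0,0,0.03],[0,0,0.03],[0,0,0.01],[0,0,0],[0,0,0]],"rot":[[0,0,0],[0,0,0],[0,0,0],[0,0,0],[0,0,0],[0,0,0]]}'; python3 -c "
from h import *
off(W(-123.5,-84.5,180))
snap(3)
p=np.load('pics/scene3p.npy');cv2.imwrite('pics/s3c.png',cv2.resize(p[200:290,200:310,::-1],None,fx=7,fy=6,interpolation=2))
d=np.load('pics/scene3d.npy');P=[]
for v in range(210,275):
  for u in range(190,280):
    if d[v,u]>0:
      q=loc(dep('scene',u,v,d[v,u]))
      if 185<q[2]<300 and q[1]>-140 and q[1]<-60: P.append(q)
P=np.array(P);print(len(P),np.percentile(P,[1,10,50,90,99],axis=0).round())
"
```

```text
time_s: 2.88
eef_pos: [532.8, -62.5, 185.9]
orientation: [[0.977, 0.214, -0.001], [0.214, -0.977, 0.0], [-0.001, -0.0, -1.0]]
contact_force: [-0.1, -0.4, 0.5]
opening: 0.1
loc [-123.9  -84.8  185.9] F [-0.1 -0.4  0.5] offset total [ 0.001 -0.001  0.024]
266 [[-146. -132.  217.]
 [-130. -117.  222.]
 [-112.  -94.  272.]
 [ -85.  -79.  299.]
 [ -84.  -76.  300.]]
```

View pics/s3c.png

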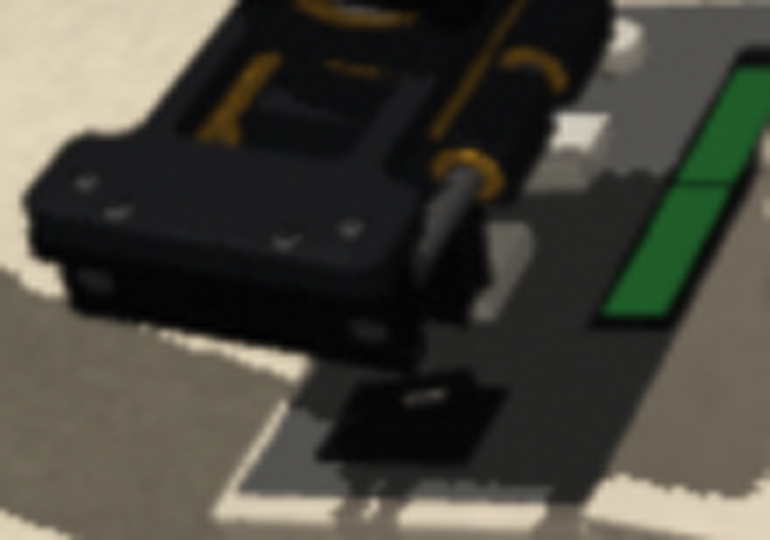

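```bash
python3 -m creep '{"offset":[[0,0,0.01],[0,0,0.01],[0,0,0.01],[0,0,0]],"rot":[[0,0,0],[0,0,0],[0,0,0],[0,0,0]]}';python3 -m creep '{"offset":[[0,0,0.01],[0,0,0.01],[0,0,0.01],[0,0,0]],"rot":[[0,0,0],[0,0,0],[0,0,0],[0,0,0]]}'
```

```text
time_s: 3.32
eef_pos: [532.7, -62.5, 178.1]
orientation: [[0.977, 0.214, -0.001], [0.214, -0.977, 0.0], [-0.001, -0.0, -1.0]]
contact_force: [-0.2, 0.0, 0.6]
opening: 0.1
time_s: 3.65
eef_pos: [532.8, -62.4, 170.6]
orientation: [[0.977, 0.214, -0.001], [0.214, -0.977, 0.0], [-0.001, -0.0, -1.0]]
contact_force: [-0.5, -0.4, 0.0]
opening: 0.5
```

```bash
python3 -m creep '{"offset":[[0,0,0.01],[0,0,0.01],[0,0,0.01],[0,0,0]],"rot":[[0,0,0],[0,0,0],[0,0,0],[0,0,0]]}';python3 -m creep '{"offset":[[0,0,0.01],[0,0,0.01],[0,0,0.01],[0,0,0]],"rot":[[0,0,0],[0,0,0],[0,0,0],[0,0,0]]}'; python3 -c "
from h import *
off(W(-123.5,-84.5,150))
snap(4)
p=np.load('pics/scene4p.npy');cv2.imwrite('pics/s4c.png',cv2.resize(p[200:290,200:310,::-1],None,fx=7,fy=6,interpolation=2))"
```

```text
time_s: 3.98
eef_pos: [532.8, -62.4, 163.1]
orientation: [[0.977, 0.214, -0.001], [0.214, -0.977, 0.0], [-0.001, -0.0, -1.0]]
contact_force: [0.2, -0.5, -0.9]
opening: 0.4
time_s: 4.32
eef_pos: [532.8, -62.4, 155.6]
orientation: [[0.977, 0.214, -0.001], [0.214, -0.977, 0.0], [-0.001, -0.0, -1.0]]
contact_force: [0.8, -0.7, 0.2]
opening: 0.3
loc [-123.9  -84.7  155.6] F [ 0.8 -0.7  0.2] offset total [ 0.002 -0.001  0.022]
```

View pics/s4c.png

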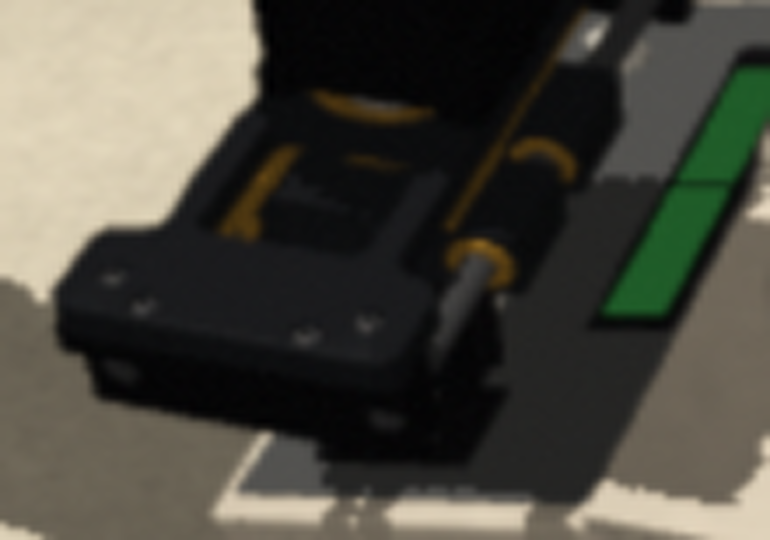

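```bash
for i in 1; do python3 -m creep '{"offset":[[0,0,0.01],[0,0,0.01],[0,0,0]],"rot":[[0,0,0],[0,0,0],[0,0,0]]}'; done; python3 -m creep '{"offset":[[0,0,0.008],[0,0,0]],"rot":[[0,0,0],[0,0,0]]}';python3 -m creep '{"offset":[[0,0,0.008],[0,0,0]],"rot":[[0,0,0],[0,0,0]]}'
```

```text
time_s: 4.67
eef_pos: [532.8, -62.4, 150.7]
orientation: [[0.977, 0.214, -0.001], [0.214, -0.977, 0.0], [-0.001, -0.0, -1.0]]
contact_force: [0.3, -0.1, -0.1]
opening: 0.6
time_s: 4.83
eef_pos: [533.3, -62.4, 149.3]
orientation: [[0.977, 0.214, 0.001], [0.214, -0.977, -0.0], [0.001, 0.0, -1.0]]
contact_force: [0.2, -0.1, 2.0]
opening: 0.3
time_s: 5.0
eef_pos: [534.2, -62.2, 147.9]
orientation: [[0.977, 0.214, 0.003], [0.214, -0.977, -0.0], [0.003, 0.001, -1.0]]
contact_force: [1.6, 1.4, 3.7]
opening: 0.5
```

```bash
python3 -m creep '{"offset":[[0,0,0.008],[0,0,0]],"rot":[[0,0,0],[0,0,0]]}'; python3 -m creep '{"offset":[[0,0,0.008],[0,0,0]],"rot":[[0,0,0],[0,0,0]]}';python3 -m creep '{"offset":[[0,0,0.008],[0,0,0]],"rot":[[0,0,0],[0,0,0]]}'
```

```text
time_s: 5.17
eef_pos: [534.7, -62.1, 146.2]
orientation: [[0.977, 0.214, 0.004], [0.214, -0.977, 0.0], [0.004, 0.001, -1.0]]
contact_force: [3.3, 1.5, 6.0]
opening: 0.4
time_s: 5.33
eef_pos: [534.4, -62.1, 144.1]
orientation: [[0.977, 0.214, 0.003], [0.214, -0.977, 0.0], [0.003, 0.001, -1.0]]
contact_force: [3.5, 1.4, 5.6]
opening: 0.4
time_s: 5.5
eef_pos: [534.6, -62.1, 143.0]
orientation: [[0.977, 0.214, 0.004], [0.214, -0.977, -0.0], [0.004, 0.001, -1.0]]
contact_force: [1.0, 1.6, 10.3]
opening: 0.6
```

```bash
python3 -m creep '{"offset":[[0,0,0.008],[0,0,0]],"rot":[[0,0,0],[0,0,0]]}'; python3 -m creep '{"offset":[[0,0,0.008],[0,0,0]],"rot":[[0,0,0],[0,0,0]]}'
```

```text
time_s: 5.67
eef_pos: [534.8, -62.1, 142.6]
orientation: [[0.977, 0.214, 0.004], [0.214, -0.977, -0.001], [0.004, 0.002, -1.0]]
contact_force: [-4.3, 1.2, 26.0]
opening: 0.4
time_s: 5.83
eef_pos: [535.0, -62.2, 142.4]
orientation: [[0.977, 0.214, 0.005], [0.214, -0.977, -0.001], [0.005, 0.003, -1.0]]
contact_force: [-13.0, 2.7, 42.0]
opening: 0.4
```

```bash
python3 -m creep '{"offset":[[0,0,-0.05],[0,0,-0.12],[0,0,-0.15],[0,0,-0.15],[0,0,-0.15],[0,0,-0.1],[0,0,0],[0,0,0]],"rot":[[0,0,0],[0,0,0],[0,0,0],[0,0,0],[0,0,0],[0,0,0],[0,0,0],[0,0,0]]}'; python3 -c "
from h import *
off(W(0,0,310))
snap(5)
p=np.load('pics/scene5p.npy');cv2.imwrite('pics/s5c.png',cv2.resize(p[150:290,200:360,::-1],None,fx=5,fy=4,interpolation=2))"
```

```text
time_s: 6.5
eef_pos: [533.3, -62.5, 318.1]
orientation: [[0.977, 0.214, 0.001], [0.214, -0.977, -0.0], [0.001, 0.001, -1.0]]
contact_force: [0.4, -0.7, -1.0]
opening: 0.4
loc [-123.4  -84.8  318.1] F [ 0.4 -0.7 -1. ] offset total [ 0.493 -0.339  0.033]
```

View pics/s5c.png

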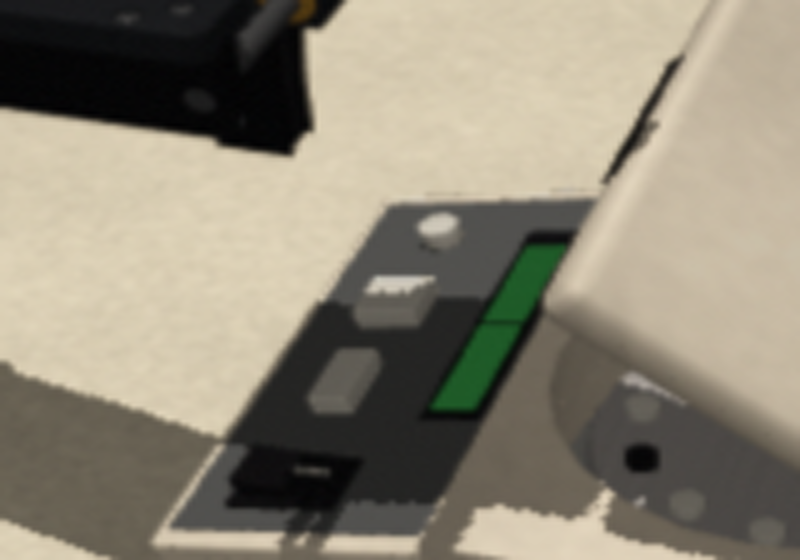

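```bash
python3 -m creep '{"offset":[[0.1,-0.068,0],[0.1,-0.068,0],[0.1,-0.068,0],[0.1,-0.068,0],[0.093,-0.067,0],[0,0,0],[0,0,0.06],[0,0,0.04],[0,0,0]],"rot":[[0,0,0],[0,0,0],[0,0,0],[0,0,0],[0,0,0],[0,0,0],[0,0,0],[0,0,0],[0,0,0]]}'; python3 -c "
from h import *
off(W(0,0,285))"
```

```text
time_s: 7.35
eef_pos: [633.9, 46.0, 288.4]
orientation: [[0.977, 0.214, -0.006], [0.214, -0.977, -0.001], [-0.006, -0.0, -1.0]]
contact_force: [-0.9, -0.4, 0.1]
opening: 0.2
loc [ -1.9  -0.4 288.4] F [-0.9 -0.4  0.1] offset total [ 0.008 -0.002  0.014]
```

```bash
python3 -m creep '{"offset":[[0,0,0.02],[0,0,0.02],[-0.004,0,0.02],[-0.004,0,0.02],[0,0,0]],"rot":[[0,0,0],[0,0,0],[0,0,0],[0,0,0],[0,0,0]]}'; python3 -m creep '{"offset":[[-0.004,0,0.02],[-0.004,0,0.02],[-0.004,0,0.02],[-0.004,0,0.02],[0,0,0]],"rot":[[0,0,0],[0,0,0],[0,0,0],[0,0,0],[0,0,0]]}';  python3 -c "
from h import *
off(W(-20,0,175))
snap(6)
p=np.load('pics/scene6p.npy');cv2.imwrite('pics/s6c.png',cv2.resize(p[80:300,200:470,::-1],None,fx=2.8,fy=2.7,interpolation=2))"
```

```text
time_s: 7.77
eef_pos: [633.0, 46.0, 271.6]
orientation: [[0.977, 0.214, -0.001], [0.214, -0.977, -0.0], [-0.001, 0.0, -1.0]]
contact_force: [0.2, 0.1, 1.7]
opening: 0.1
time_s: 8.18
eef_pos: [628.9, 45.3, 250.8]
orientation: [[0.977, 0.214, -0.002], [0.214, -0.977, -0.0], [-0.002, -0.0, -1.0]]
contact_force: [0.9, -0.2, 0.6]
opening: 0.2
loc [ -7.    0.  250.8] F [ 0.9 -0.2  0.6] offset total [-0.051  0.     0.303]
```

View pics/s6c.png

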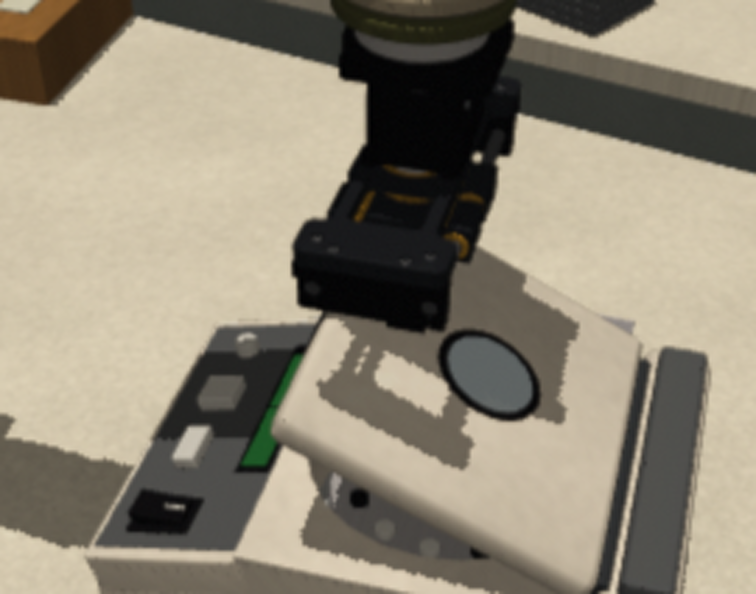

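Lid is closing under the fingers (front edge down to about (300,235) in the full image). Continue down.

```bash
python3 -m creep '{"offset":[[-0.005,0,0.025],[-0.005,0,0.025],[-0.005,0,0.025],[-0.005,0,0.025],[-0.005,0,0.025],[-0.005,0,0.025],[-0.005,0,0.025],[0,0,0.025],[0,0,0.02],[0,0,0]],"rot":[[0,0,0],[0,0,0],[0,0,0],[0,0,0],[0,0,0],[0,0,0],[0,0,0],[0,0,0],[0,0,0],[0,0,0]]}'; python3 -c "
from h import *
off(W(-20,0,175))"; python3 -m creep '{"offset":[[0,0,0.02],[0,0,0.02],[0,0,0.01],[0,0,0]],"rot":[[0,0,0],[0,0,0],[0,0,0],[0,0,0]]}'
```

```text
time_s: 9.12
eef_pos: [620.5, 43.4, 195.7]
orientation: [[0.977, 0.214, -0.002], [0.214, -0.977, -0.0], [-0.002, -0.0, -1.0]]
contact_force: [0.9, -0.6, 0.9]
opening: 0.8
loc [-15.6  -0.  195.7] F [ 0.9 -0.6  0.9] offset total [-0.017 -0.     0.083]
time_s: 9.45
eef_pos: [620.8, 43.5, 183.9]
orientation: [[0.977, 0.214, -0.001], [0.214, -0.977, -0.0], [-0.001, -0.0, -1.0]]
contact_force: [-1.1, -0.1, -0.0]
opening: 0.4
```

```bash
python3 -m creep '{"offset":[[0,0,0.01],[0,0,0.01],[0,0,0]],"rot":[[0,0,0],[0,0,0],[0,0,0]]}'; python3 -m creep '{"offset":[[0,0,0.01],[0,0,0.008],[0,0,0]],"rot":[[0,0,0],[0,0,0],[0,0,0]]}'; python3 -c "
from h import *
snap(7)
p=np.load('pics/scene7p.npy');cv2.imwrite('pics/s7c.png',cv2.resize(p[100:320,200:470,::-1],None,fx=2.8,fy=2.7,interpolation=2))"
```

```text
time_s: 9.7
eef_pos: [620.9, 43.6, 179.3]
orientation: [[0.977, 0.214, -0.0], [0.214, -0.977, -0.0], [-0.0, -0.0, -1.0]]
contact_force: [0.2, 0.4, 0.1]
opening: 0.3
time_s: 9.95
eef_pos: [621.2, 43.6, 177.6]
orientation: [[0.977, 0.214, 0.002], [0.214, -0.977, -0.001], [0.002, 0.001, -1.0]]
contact_force: [-7.4, -1.5, 18.0]
opening: 0.6
```

View pics/s7c.png

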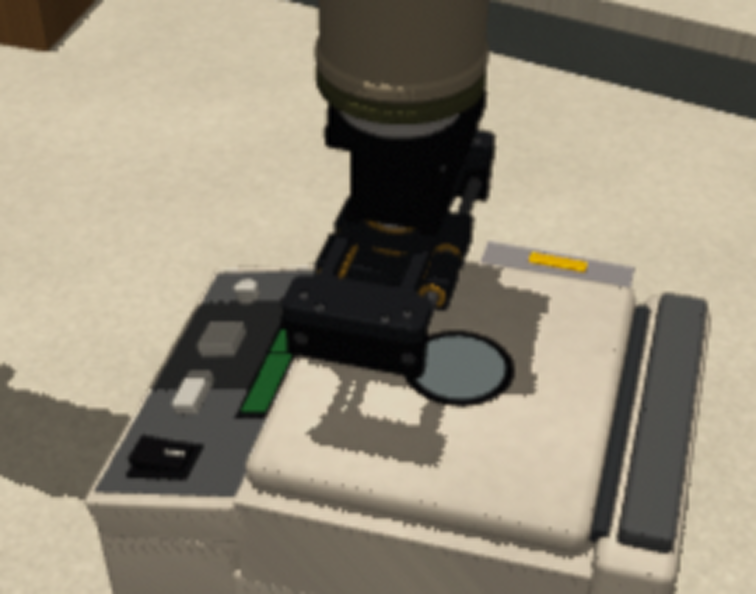

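```bash
python3 -m creep '{"offset":[[0,0,0.005],[0,0,0],[0,0,0]],"rot":[[0,0,0],[0,0,0],[0,0,0]]}'; python3 -m creep '{"offset":[[0,0,-0.04],[0,0,-0.12],[0,0,-0.08],[-0.1,0.02,0],[-0.12,0.02,0],[-0.12,0.02,0],[-0.1,0.02,0],[0,0,0],[0,0,0]],"rot":[[0,0,0],[0,0,0],[0,0,0],[0,0,0],[0,0,0],[0,0,0],[0,0,0],[0,0,0],[0,0,0]]}'; python3 -c "
from h import *
key=np.array([505,-8.6]);print('key',loc([505,-8.6,0]))
off(W(*loc([505,-8.6,145])))
snap(8)
d=np.load('pics/scene8d.npy')
P=np.array([dep('scene',u,v,d[v,u]) for v in range(262,285,2) for u in range(310,400,4) if d[v,u]>0])
A=np.c_[P[:,:2],np.ones(len(P))];s=np.linalg.lstsq(A,P[:,2],rcond=None)[0];print('lid',s[:2]@X,np.median(P[:,2]),P[:,2].std(), [loc(q).round() for q in P[[0,-1]]])
p=np.load('pics/scene8p.npy');cv2.imwrite('pics/s8c.png',cv2.resize(p[100:320,200:470,::-1],None,fx=2.8,fy=2.7,interpolation=2))"
```

```text
time_s: 10.3
eef_pos: [621.3, 43.6, 177.5]
orientation: [[0.977, 0.214, 0.003], [0.214, -0.977, -0.001], [0.002, 0.001, -1.0]]
contact_force: [-12.3, -2.1, 25.8]
opening: 0.7
time_s: 11.05
eef_pos: [517.4, -0.3, 234.5]
orientation: [[0.977, 0.212, 0.001], [0.212, -0.977, -0.001], [0.001, 0.001, -1.0]]
contact_force: [0.0, -0.5, 0.2]
opening: 0.4
key [-139.52462507  -26.16350511    0.        ]
loc [-125.6  -20.7  234.5] F [ 0.  -0.5  0.2] offset total [-0.056  0.021  0.358]
lid 0.011578124598282082 207.0008805585324 3.1255856310755052 [array([-41., -82., 208.]), array([102., -88., 207.])]
```

View pics/s8c.png

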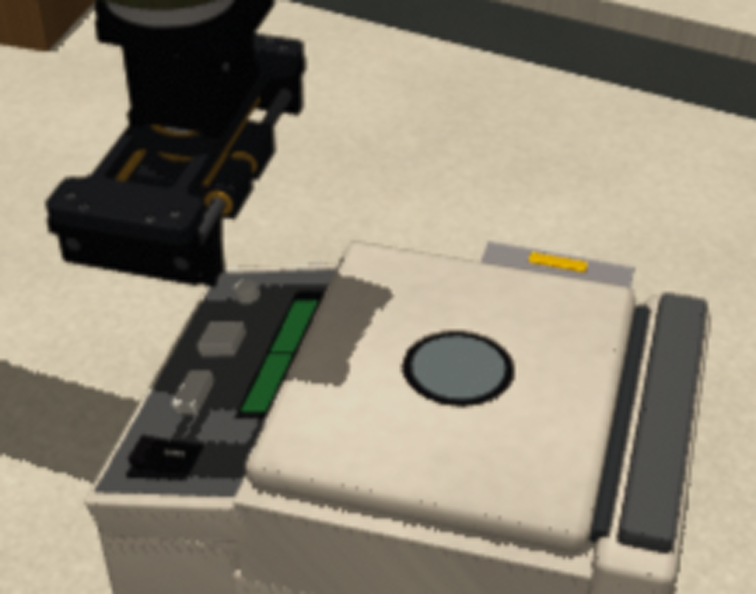

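```bash
python3 -m creep '{"offset":[[-0.057,0.021,0],[0,0,0.12],[0,0,0.12],[0,0,0.07],[0,0,0.01],[0,0,0],[0,0,0]],"rot":[[0,0,0],[0,0,0],[0,0,0],[0,0,0],[0,0,0],[0,0,0],[0,0,0]]}'; python3 -c "
from h import *
off(W(*loc([505,-8.6,142])))
snap(9)
p=np.load('pics/scene9p.npy');cv2.imwrite('pics/s9c.png',cv2.resize(p[170:300,210:340,::-1],None,fx=4.6,fy=4.6,interpolation=2))
p=np.load('pics/top9p.npy');cv2.imwrite('pics/t9c.png',cv2.resize(p[230:340,260:440,::-1],None,fx=4,fy=4))"
```

```text
time_s: 11.73
eef_pos: [506.0, -7.1, 155.0]
orientation: [[0.977, 0.215, 0.001], [0.215, -0.977, 0.001], [0.001, -0.0, -1.0]]
contact_force: [0.3, 0.6, 0.4]
opening: 0.6
loc [-138.3  -24.9  155. ] F [0.3 0.6 0.4] offset total [-0.005  0.005  0.052]
```

View pics/s9c.png

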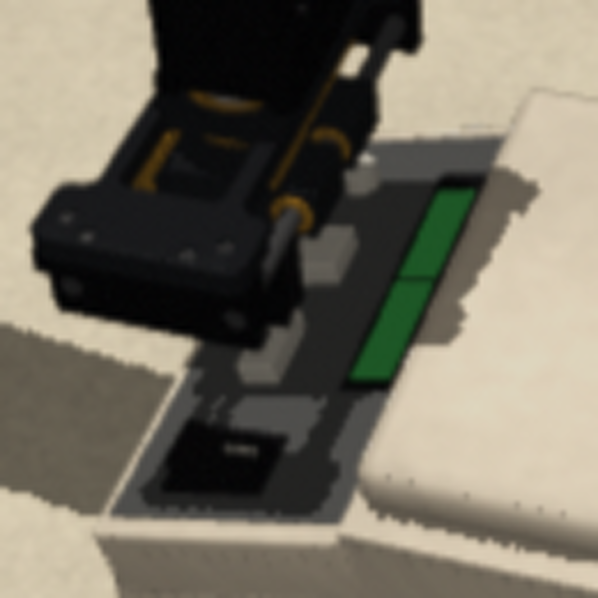

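View pics/t9c.png

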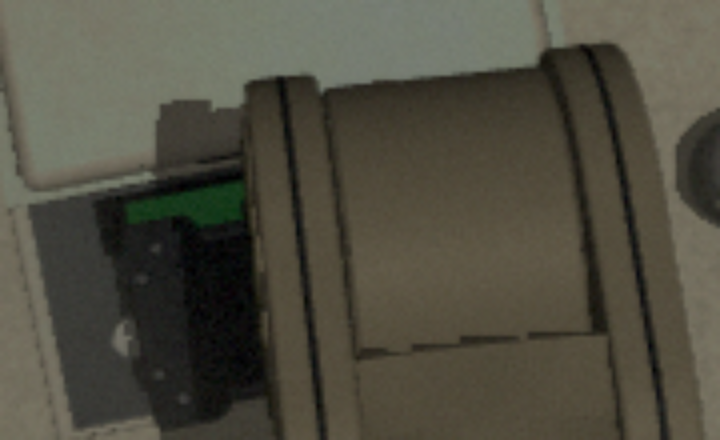

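```bash
python3 -m creep '{"offset":[[-0.004,0.005,0.01],[0,0,0.01],[0,0,0.01],[0,0,0.01],[0,0,0]],"rot":[[0,0,0],[0,0,0],[0,0,0],[0,0,0],[0,0,0]]}'; python3 -m creep '{"offset":[[0,0,0.008],[0,0,0]],"rot":[[0,0,0],[0,0,0]]}';python3 -m creep '{"offset":[[0,0,0.008],[0,0,0]],"rot":[[0,0,0],[0,0,0]]}'
```

```text
time_s: 12.25
eef_pos: [504.3, -9.1, 143.7]
orientation: [[0.977, 0.214, 0.0], [0.214, -0.977, -0.0], [0.0, 0.0, -1.0]]
contact_force: [0.5, 0.2, 2.2]
opening: 0.5
time_s: 12.42
eef_pos: [504.7, -9.1, 142.2]
orientation: [[0.977, 0.214, 0.001], [0.214, -0.977, -0.0], [0.001, 0.0, -1.0]]
contact_force: [1.6, 0.1, 3.3]
opening: 0.3
time_s: 12.58
eef_pos: [505.1, -9.0, 140.4]
orientation: [[0.977, 0.214, 0.002], [0.214, -0.977, 0.0], [0.002, 0.0, -1.0]]
contact_force: [2.9, -0.0, 6.4]
opening: 0.4
```

```bash
python3 -m creep '{"offset":[[0,0,0.008],[0,0,0]],"rot":[[0,0,0],[0,0,0]]}';python3 -m creep '{"offset":[[0,0,0.008],[0,0,0]],"rot":[[0,0,0],[0,0,0]]}'
```

```text
time_s: 12.75
eef_pos: [505.5, -8.9, 138.8]
orientation: [[0.977, 0.214, 0.003], [0.214, -0.977, 0.0], [0.003, 0.001, -1.0]]
contact_force: [2.1, 0.4, 7.0]
opening: 0.7
time_s: 12.92
eef_pos: [505.8, -8.9, 138.3]
orientation: [[0.977, 0.214, 0.004], [0.214, -0.977, -0.001], [0.003, 0.001, -1.0]]
contact_force: [-2.5, 0.1, 19.2]
opening: 0.6
```

```bash
python3 -m creep '{"offset":[[0,0,0.003],[0,0,0],[0,0,0],[0,0,0]],"rot":[[0,0,0],[0,0,0],[0,0,0],[0,0,0]]}'; python3 -c "
from h import *
snap(10)
p=np.load('pics/scene10p.npy');cv2.imwrite('pics/s10.png',p[:,:,::-1]);print(r.observe()['contact_force'])"
```

```text
time_s: 13.25
eef_pos: [505.8, -8.9, 138.2]
orientation: [[0.977, 0.214, 0.004], [0.214, -0.977, -0.001], [0.004, 0.002, -1.0]]
contact_force: [-5.8, 0.2, 25.4]
opening: 0.5
[-5.38313134  0.68499229 25.06124841]
```

View pics/s10.png

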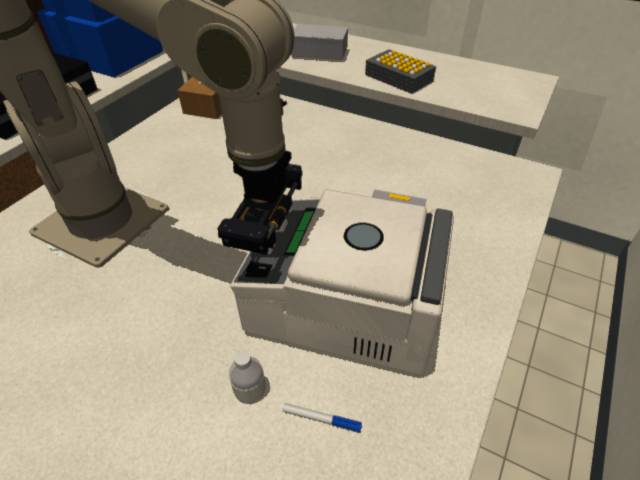

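View pics/top10.png

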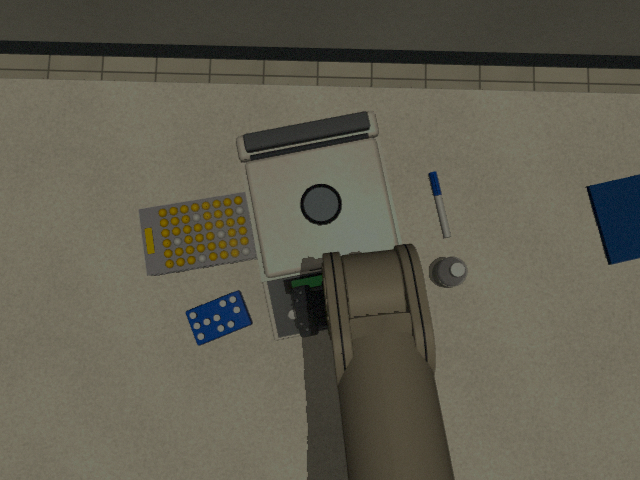

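```bash
python3 -c "
from station import r
print(r.job_done())"
```

```text
the job is handed in; nothing more can be done
None
```

The centrifuge is switched on, its lid is shut, and the short-spin key is held fully in. I handed the job in at about 13.4 s, still pressing the key.

- **Rocker:** I pressed its far end down about 7 mm to a hard stop, and the pictures afterwards show the near end raised. The wrist reading peaked at about 42 N there, measured at the shut fingertips rather than the gripper's body.
- **Lid:** I pushed it down from 0.63 rad to its stop, with a peak of about 26 N. Afterwards its upper face measured level at a height of 207 mm, where 206 mm was expected.
- **Short-spin key:** It went in about 5.5 mm to its stop and is held with about 25 N. The start and lid-release keys were not touched.
- **Surroundings:** The rack, bottle, trays and marker look unmoved in the last top picture.

One check disagreed. In the depth images the shut fingertips sat about 30 mm above the reported TCP height. I therefore came down onto each contact slowly by force, and the contact heights then agreed with an offset of about 29 mm.

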